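Batch three turned feet through the shutter hopper

ROBOT

A 6-joint arm with a two-finger parallel gripper is mounted at the origin on the work surface. World frame = base frame: x ahead of the robot, y to its left, z up, the work surface at z = 0. Lengths are in m, angles in rad, forces in N, time in s.
With the tool pointing down it reaches from about 0.275 to 0.725 m from the base axis. Payload 15.9 kg.
Tool frame: the origin (TCP) lies midway between the tips of the shut fingers; the grasp point (between the pads) lies 19 mm behind it (grip_depth is the distance from the TCP to the grasp point, in m); x points along the fingers, y is the direction in which the jaws open and shut, and the axes are right-handed (so a half turn about x gives the same grasp; the last joint's range is limited). The gripper opens to 85 mm and grips with 20 to 120 N. Pads are 22 mm wide; open, the fingers measure 114 mm over their backs; the gripper's body (76 mm by 85 mm) begins 54 mm behind the grasp point. The pads swing forward as they close: fully open they stand 13 mm farther back than shut.
Start: joints at [1.295, 0.213, -0.034, 1.323, 0, 1.571], TCP at [0.136, 0.481, 0.231] pointing down, gripper open.
Joint ranges: [-2.98, 2.98], [-0.74, 1.72], [-1.14, 1.35], [-2.1, 2.04], [-1.57, 1.44], [-3.14, 3.14]. Speed limits (rad/s): [1.89, 1.89, 2.39, 2.57, 3.14, 3.14].

INTERFACE

Orientations are given as a unit quaternion [w, x, y, z].
In Python, from bench import * gives the robot as it stands. The module is installed in compiled form; this text tells all that it offers.
- The arm moves only by the tool move_arm, never from a script. Its argument "motion" is one flat list of numbers, 6 for each row, row after row: the shift along the tool's x, y, z scaled (see below), then the turn, a rotation vector about the tool's x, y, z scaled (see below). A call has 1 to 20 rows; each row is the pose to reach, as a shift and turn from the pose commanded when the call began, along the tool's axes at that moment, turning the shorter way round; what a row does not reach only later rows make up. The controller multiplies each number of a shift by 500 mm and each number of a turn by 180 degrees. A row lasts 1/8 s, in which the tool goes at most 62.5 mm and 10.7 degrees, less where a joint would pass 70% of its speed; a pose out of reach is approached as far as the arm can. A call with a number of a shift or a turn outside -1 to 1 is refused whole. A call with a gripper value outside its range is refused whole. "claw" is the closure, from -1 (fully open) to 1 (shut), set as the call begins (left out, the last holds). The fingers move at their own pace and stop on an object; "newtons" is the grip in N (left out, the last holds). Time passes only in rows, so rows that repeat a pose let the fingers close. It gives the time, the measured TCP pose, the force and the opening at its end, in the units of the state.
- observe(): the state, without advancing time (a new reading comes with each control period).
- capture(name): name is "scene" or "side" or "wrist"; returns a dict with "pixels" (420x560x3 uint8, red, green, blue), "fx", "fy", "cx", "cy" (pixels), "k1" (the pictures are not rectified: a ray, as slopes to the right and down, at radius r is drawn at 1 + k1 r^2 times it, then the intrinsics apply), "rvec" (rotation vector, rad) and "tvec" (3), from world to camera coordinates, as OpenCV has them; the wrist camera has in their place "hand_eye" (4x4, takes a point from camera to tool coordinates, whose origin is the TCP and whose axes are the tool frame's). Camera axes: x right, y down, z forward; pixel columns grow to the right and rows downward; lengths in m; the calibration is good to about 2 mm. A picture is of the moment at which its call begins: read the wrist's pose just before it. There is no depth.
- close_job(): hands the job in, once; it reports no verdict.
Trained networks look in a picture, given as the dict that the camera call returned (one of the last four; its "shot" number tells which), for a name from the list of things; names that differ only in an ending like _2 or _b are one class to them, and where a whole thing is asked for, a point or a joint stands for the part that bears it (a point fixed in the world has none). Each returns a list of dicts, best first, with "p" (0 to 1); they miss things now and then, are a little off and sometimes report something else, mostly with a low value. They report only what shows in the picture. A call takes as long as a camera call. They do not tell look-alikes from the thing itself.
- search_frame(picture, thing): "location" ([x, y, z] in m, in world coordinates, good to about 4 mm: the middle of the surface that is visible of it).
- regions_of(picture, thing): "mask" (420x560 bool, what is visible of it).
- pinpoint(picture, thing): "location" ([x, y, z] in m, in world coordinates, good to about 4 mm: a listed point, or the origin of a listed thing).
The state is a dict: "time": time; "qpos": joint angles; "qvel": joint speeds; "joint_torque": joint torques, N m; "tool_pos": TCP position; "tcp_rot": TCP orientation; "ft_force": force on the tool from outside, world axes, zero at the start; "torque": the same for the moment, N m; "opening": finger opening in m.
Only numpy, scipy, OpenCV 4.12 (cv2) and the standard library are available. Lean on these libraries where they do the work, as an engineer would, in place of code of your own. Each camera call takes 0.05 s, during which the arm holds its last target. There are 200 camera calls.

TASK

Put exactly three of the five turned wooden feet into the hopper while its shutter stays shut, and let go of them; leave the other two feet and everything else on the bench where they are. Then pull the spring-return shutter out by its upright handle until its front edge is level with the mark on the rails, so that all three feet drop into the box below, and keep it there: finish while still holding the shutter at the mark with the gripper.

Things in the scene. Friction and masses are not known exactly. Their poses are not given: they have to be found in the camera images.
- hopper: Fixed wooden batch hopper. Origin at bench level under the centre of its opening, z up; the shutter pulls out along its -x axis. Opening inside 60 (x) by 150 mm (y), walls 8 mm thick, wall tops 70 mm above the bench; its floor is the metal shutter, top face 56 mm above the bench.
- catch_floor (a point): Centre of the inner floor of the catch box under the shutter: inside 60 x 150 mm like the opening above it, floor 6 mm above the bench, 45 mm clear height up to the shutter. The feet fall into it when the shutter is out.
- shutter: Spring-return shutter: aluminium plate 130 x 148 x 5 mm, the hopper's floor, with an upright handle. Origin: middle of its front edge, top face, 56 mm above the bench; x as the hopper's. At hopper x = -100 mm when shut, -160 mm at the mark (60 mm out), -185 mm at the stop. The spring pulls it shut with about 6 N when shut, 12 N at the mark.
- handle_top (a point): Centre of the top of the shutter's upright wooden handle: a block 12 mm thick (along hopper x), 30 mm wide (y), standing 50 mm above the shutter, top 106 mm above the bench, 16 mm behind the shutter's front edge. When shut, it is 84 mm in front (-x) of the hopper's origin, with 40 mm free between it and the hopper's front wall. Moves with the shutter.
- mark (a point): The mark: a dark steel line 4 mm wide across the top of each of the two guide rails that run out in front of the hopper (8 mm thick, tops 60 mm above the bench, at y = -79 and +79 mm, from x = -38 to -188 mm). This point lies midway between the two lines, 160 mm in front (-x) of the hopper's origin, 60 mm above the bench.
- foot1: One of five identical turned furniture feet: dark wood cylinder, 34 mm diameter, 40 mm tall, with a shallow groove near the bottom, standing upright on the bench at the start; 30 to 55 g. Origin at its centre, z along its axis. Which of the five are used does not matter.
- foot2: One of five identical turned furniture feet: dark wood cylinder, 34 mm diameter, 40 mm tall, with a shallow groove near the bottom, standing upright on the bench at the start; 30 to 55 g. Origin at its centre, z along its axis. Which of the five are used does not matter.
- foot3: One of five identical turned furniture feet: dark wood cylinder, 34 mm diameter, 40 mm tall, with a shallow groove near the bottom, standing upright on the bench at the start; 30 to 55 g. Origin at its centre, z along its axis. Which of the five are used does not matter.
- foot4: One of five identical turned furniture feet: dark wood cylinder, 34 mm diameter, 40 mm tall, with a shallow groove near the bottom, standing upright on the bench at the start; 30 to 55 g. Origin at its centre, z along its axis. Which of the five are used does not matter.
- foot5: One of five identical turned furniture feet: dark wood cylinder, 34 mm diameter, 40 mm tall, with a shallow groove near the bottom, standing upright on the bench at the start; 30 to 55 g. Origin at its centre, z along its axis. Which of the five are used does not matter.
- finial: Bystander: brass finial, 34 mm diameter, 50 mm tall. Origin under its base. Stands among the feet.
- jar: Bystander: small amber glass jar with a steel cap, 40 mm diameter, 50 mm tall. Origin under its base. Stands among the feet.
- spool: Bystander: light wooden spool, 38 mm diameter, 30 mm tall, standing on its flange among the feet. Origin under its base.
- turned_base: Bystander: large turned wooden base with a knob, 150 mm diameter, 78 mm tall. Origin under its base.
- screwdriver: Bystander: screwdriver 180 mm long lying on the bench. Its x runs from handle to tip.
- brush: Bystander: brush lying on the bench. Its x runs from handle to tip.
- pot: Bystander: empty steel pot, 76 mm diameter, 70 mm tall. Origin under its base.
Things that resemble listed ones, but are neither listed nor needed, are in the scene too. Leave any purple or red look-alike of the foot1 alone. What is shaped like the foot3 but pink is not meant.

How it is judged:
By the outcome, as a careful person would: the job done as asked, in the order asked, and still so for the second after the job is handed in, while the arm keeps its last pose, push and grip.
It also fails if it takes over 72 s, if anything falls off the work surface, if the arm or the gripper's body presses on something with over 40 N, if the wrist force passes 120 N, or if a joint passes its speed limit or range.

## Working session

There is one attempt and no reset: what is moved stays moved. The work goes in short steps, Python scripts to look and compute and a tool call to move; the robot and the scene stay as the last step left them, time stands still between calls to the robot, and variables do not carry over. Pictures are saved under pics/ and viewed, about 8 in all and at most 12, crops included, and the job is handed in when it is done.

Besides the shell and the picture viewer there is one more tool, called after "Emit:" as a command line: name --argument value ..., lists and objects as JSON in quotes. move_arm: Moves the arm, as the interface text tells. Its arguments: {"type":"object","properties":{"motion":{"type":"array"},"claw":{"type":"number"},"newtons":{"type":"number"}},"required":["motion"]}

```bash
mkdir -p pics
python3 - <<'E'
from bench import *
import cv2,numpy as np
s=observe();print(s['time'],s['tool_pos'],s['tcp_rot'],s['opening'])
for n in("scene","side"):
    p=capture(n);cv2.imwrite(f"pics/{n}0.png",p["pixels"][:,:,::-1])
    print(n,p['fx'],p['k1'],p['rvec'],p['tvec'])
    for t in("hopper","handle_top","mark","shutter","foot1","finial","jar","spool","turned_base","pot"):
        print(t,[(np.round(d['location'],3).tolist(),round(d['p'],2)) for d in pinpoint(p,t)][:9])
print(observe()['time'])
E
```

```text
0.0 [0.13604467 0.48077919 0.2308044 ] [ 0.70033026  0.09679156  0.70046127 -0.09758546] 0.08527085247641916
scene 472.6739288744979 0.051135908255623995 [ 2.14584456  1.12181629 -0.47363885] [-0.36095603 -0.22070452  1.50396725]
hopper [([0.649, 0.22, -0.003], 0.68)]
handle_top [([0.565, 0.207, 0.106], 0.81)]
mark [([0.493, 0.202, 0.06], 0.61)]
shutter [([0.552, 0.208, 0.053], 0.82)]
foot1 [([0.432, -0.262, 0.017], 0.85), ([0.508, -0.17, 0.022], 0.76), ([0.423, -0.166, -0.002], 0.74), ([0.412, -0.363, 0.026], 0.72), ([0.651, 0.222, -0.003], 0.69), ([0.618, -0.275, 0.021], 0.64), ([0.352, -0.274, 0.019], 0.58), ([0.535, -0.342, 0.022], 0.56), ([0.558, -0.1, 0.024], 0.56)]
finial [([0.423, -0.167, -0.005], 0.68)]
jar [([0.521, -0.257, 0.002], 0.88), ([0.608, -0.164, -0.001], 0.22)]
spool [([0.738, -0.257, 0.001], 0.34)]
turned_base [([0.609, 0.475, 0.003], 0.72)]
pot [([0.326, 0.32, 0.002], 0.7), ([0.765, -0.064, -0.002], 0.68), ([0.554, 0.205, 0.059], 0.47), ([0.49, 0.202, 0.061], 0.4)]
side 459.2836154849088 -0.09603551004996885 [ 0.45468627 -2.57687663  1.40441746] [0.55468996 0.12861171 1.0778193 ]
hopper [([0.646, 0.218, 0.003], 0.86)]
handle_top [([0.766, -0.059, 0.001], 0.25), ([0.421, -0.16, -0.002], 0.17)]
mark [([0.49, 0.201, 0.061], 0.72)]
shutter [([0.548, 0.208, 0.059], 0.93)]
foot1 [([0.345, -0.159, 0.023], 0.63), ([0.353, -0.274, 0.018], 0.62), ([0.556, -0.096, 0.019], 0.6), ([0.511, -0.167, 0.019], 0.56), ([0.536, -0.346, 0.021], 0.56), ([0.622, -0.271, 0.024], 0.51), ([0.407, -0.362, 0.022], 0.49), ([0.426, -0.254, 0.021], 0.43)]
finial [([0.423, -0.162, 0.001], 0.48)]
jar [([0.608, 0.475, -0.003], 0.69), ([0.52, -0.256, 0.0], 0.53)]
spool [([0.604, -0.164, 0.001], 0.69)]
turned_base [([0.611, 0.474, -0.001], 0.79)]
pot [([0.427, -0.253, 0.019], 0.68), ([0.765, -0.059, -0.0], 0.62)]
1.1
```

View pics/scene0.png

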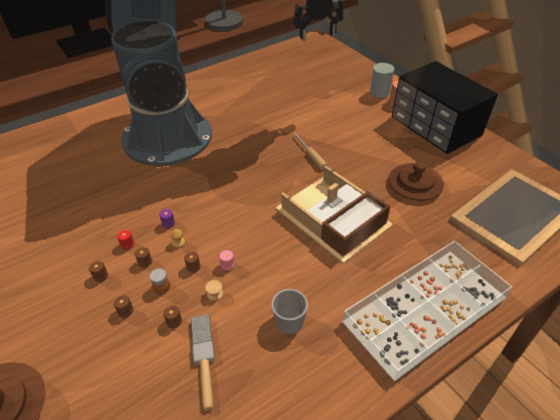

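View pics/side0.png

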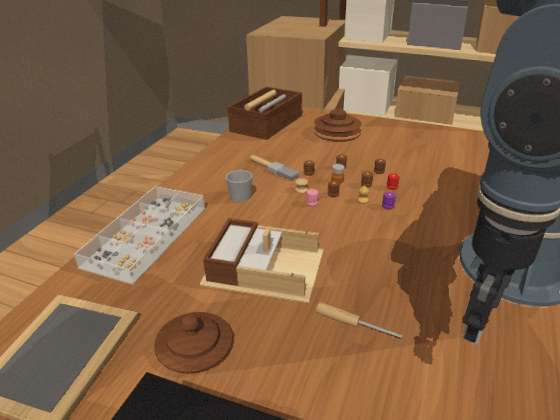

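The five dark feet are at scene pixels (98,271), (143,257), (192,261), (123,306) and (172,316). The coloured look-alikes are red (125,240), purple (167,218) and pink (227,260). The hopper is at about (335,212) with its shutter shut. I'll take the feet at world (0.51,-0.17), (0.43,-0.26) and (0.41,-0.36).

```bash
cat > h.py <<'E'
from bench import *
import numpy as np
from scipy.spatial.transform import Rotation as R
def rot(q): return R.from_quat(np.roll(q,-1))
def down(yaw):  # tool x down, tool y (jaws) at heading yaw
    x=np.array([0,0,-1.]);y=np.array([np.cos(yaw),np.sin(yaw),0]);return R.from_matrix(np.c_[x,y,np.cross(x,y)])
def rel(target,yaw=None,s=None):
    "shift/turn in move units from the present pose"
    s=s or observe();r=rot(s['tcp_rot'])
    d=r.inv().apply(np.array(target)-s['tool_pos'])/.5
    t=(r.inv()*down(yaw)).as_rotvec()/np.pi if yaw is not None else np.zeros(3)
    return np.round(np.r_[d,t],4).tolist()
E
python3 - <<'E'
from h import *
s=observe();print(rot(s['tcp_rot']).as_matrix().round(3))
H=np.array([.648,.2187]);M=np.array([.491,.2015]);d=H-M;a=np.arctan2(d[1],d[0]);print(a,np.hypot(*d))
for y in(a,a+np.pi):print(rel([.40,-.0,.2],y))
E
```

```text
[[-0.     0.272  0.962]
 [-0.     0.962 -0.272]
 [-1.    -0.     0.   ]]
0.10911897598805607 0.15793935545012208
[0.0626, -0.782, 0.7698, 0.3775, 0.0, 0.0]
[0.0626, -0.782, 0.7698, -0.6225, -0.0, 0.0]
```

Emit:
move_arm --motion '[-0.1,-0.98,0.78,0.3775,0,0,-0.1,-0.98,0.78,0.3775,0,0,-0.1,-0.98,0.78,0.3775,0,0,-0.1,-0.98,0.78,0.3775,0,0,-0.1,-0.98,0.78,0.3775,0,0,-0.1,-0.98,0.78,0.3775,0,0,-0.1,-0.98,0.78,0.3775,0,0,-0.1,-0.98,0.78,0.3775,0,0,-0.1,-0.98,0.78,0.3775,0,0,-0.1,-0.98,0.78,0.3775,0,0,-0.1,-0.98,0.78,0.3775,0,0,-0.1,-0.98,0.78,0.3775,0,0,-0.1,-0.98,0.78,0.3775,0,0,-0.1,-0.98,0.78,0.3775,0,0]' --claw -0.35 --newtons 40

```text
time: 2.85
tool_pos: [0.3777, -0.0957, 0.2814]
tcp_rot: [0.527, 0.472, 0.527, -0.472]
ft_force: [-0.1, -0.3, 0.2]
opening: 0.0575
```

Run:
```python
from h import *
import cv2
s=observe();p=capture("wrist");cv2.imwrite("pics/w1.png",p["pixels"][:,:,::-1])
print(s['time'],s['tool_pos'],s['opening'],s['qpos'],s['ft_force']);print(np.round(p['hand_eye'],3))
print([(np.round(d['location'],3).tolist(),round(d['p'],2)) for d in pinpoint(p,"foot1")])
for t in([.508,-.168,.08],[.43,-.258,.08],[.41,-.362,.08]): print(rel(t,.109))
```

```text
2.85 [ 0.37773412 -0.09572357  0.28140271] 0.057459652757166996 [-2.48267822e-01 -1.83161117e-02 -1.67164292e-01  1.42178575e+00
  9.56151797e-05  1.21212495e+00] [-0.07331053 -0.29191319  0.16094642]
[[ 0.    -0.298  0.955 -0.143]
 [ 1.    -0.001 -0.     0.001]
 [ 0.001  0.955  0.298 -0.076]
 [ 0.     0.     0.     1.   ]]
[([0.346, -0.16, 0.017], 0.97), ([0.405, -0.366, 0.021], 0.88), ([0.509, -0.17, 0.025], 0.74), ([0.353, -0.269, 0.021], 0.66), ([0.619, -0.273, 0.019], 0.62), ([0.43, -0.256, 0.017], 0.56), ([0.557, -0.1, 0.021], 0.56), ([0.532, -0.345, 0.02], 0.38), ([0.42, -0.16, -0.003], 0.27)]
[0.403, 0.2426, 0.1722, 0.0005, 0.0, -0.0001]
[0.403, 0.0677, 0.3339, 0.0005, 0.0, -0.0001]
[0.403, 0.005, 0.5362, 0.0005, 0.0, -0.0001]
```

Emit:
move_arm --motion '[0.36,0.244,0.174,0,0,0,0.36,0.244,0.174,0,0,0,0.36,0.244,0.174,0,0,0,0.36,0.244,0.174,0,0,0,0.36,0.244,0.174,0,0,0,0.45,0.244,0.174,0,0,0,0.5,0.244,0.174,0,0,0,0.535,0.244,0.174,0,0,0,0.535,0.244,0.174,0,0,0,0.535,0.244,0.174,0,0,0]'

```text
time: 4.2
tool_pos: [0.5094, -0.1696, 0.0154]
tcp_rot: [0.527, 0.472, 0.526, -0.472]
ft_force: [0.1, -0.6, -0.3]
opening: 0.0579
```

Emit:
move_arm --motion '[0,0,0,0,0,0,0,0,0,0,0,0,0,0,0,0,0,0,0,0,0,0,0,0]' --claw 1 --newtons 40

```text
time: 4.7
tool_pos: [0.5093, -0.1699, 0.015]
tcp_rot: [0.527, 0.472, 0.526, -0.472]
ft_force: [-2.5, 1.7, 11.9]
opening: 0.0328
```

Run:
```python
from h import *
s=observe();print(s['time'],s['tool_pos'],s['opening'],s['ft_force'])
H=np.array([.648,.2187]);a=.109;u=np.array([np.cos(a),np.sin(a)]);v=np.array([-u[1],u[0]])
for y in(.048,0,-.048):
  print(rel([*(H+v*y),.20],a),rel([*(H+v*y),.073],a),H+v*y)
```

```text
4.7 [ 0.50934733 -0.1699021   0.0150144 ] 0.03278208526260857 [-2.51579233  1.68480526 11.93186389]
[-0.3699, 0.3609, -0.8382, 0.0, 0.0002, -0.0005] [-0.1159, 0.3605, -0.8383, 0.0, 0.0002, -0.0005] [0.64277835 0.26641514]
[-0.3698, 0.3609, -0.7422, 0.0, 0.0002, -0.0005] [-0.1158, 0.3605, -0.7423, 0.0, 0.0002, -0.0005] [0.648  0.2187]
[-0.3698, 0.3608, -0.6462, 0.0, 0.0002, -0.0005] [-0.1158, 0.3605, -0.6463, 0.0, 0.0002, -0.0005] [0.65322165 0.17098486]
```

Emit:
move_arm --motion '[-0.12,0,0,0,0,0,-0.24,0,0,0,0,0,-0.36,0.36,-0.78,0,0,0,-0.36,0.36,-0.78,0,0,0,-0.36,0.36,-0.78,0,0,0,-0.36,0.36,-0.78,0,0,0,-0.36,0.36,-0.78,0,0,0,-0.36,0.36,-0.78,0,0,0,-0.36,0.36,-0.78,0,0,0,-0.36,0.36,-0.78,0,0,0,-0.36,0.36,-0.78,0,0,0,-0.36,0.36,-0.78,0,0,0,-0.36,0.36,-0.78,0,0,0,-0.36,0.36,-0.78,0,0,0]'

```text
time: 6.45
tool_pos: [0.6452, 0.2368, 0.1941]
tcp_rot: [0.526, 0.472, 0.526, -0.472]
ft_force: [-0.1, -0.9, -0.1]
opening: 0.0326
```

Run:
```python
from h import *
import cv2
s=observe();p=capture("wrist");cv2.imwrite("pics/w2.png",p["pixels"][:,:,::-1])
print(s['time'],s['tool_pos'],s['opening'],s['ft_force'])
for t in("hopper","catch_floor","handle_top","mark","shutter"): print(t,[(np.round(d['location'],4).tolist(),round(d['p'],2)) for d in pinpoint(p,t)][:2])
```

```text
6.45 [0.6452024  0.23681655 0.1940702 ] 0.03260865795896067 [-0.13251537 -0.89884387 -0.1431251 ]
hopper [([0.6507, 0.2218, -0.0022], 0.65)]
catch_floor []
handle_top [([0.5622, 0.2145, 0.1071], 0.71)]
mark [([0.4888, 0.2004, 0.0623], 0.63)]
shutter [([0.5496, 0.209, 0.0492], 0.74)]
```

View pics/w2.png

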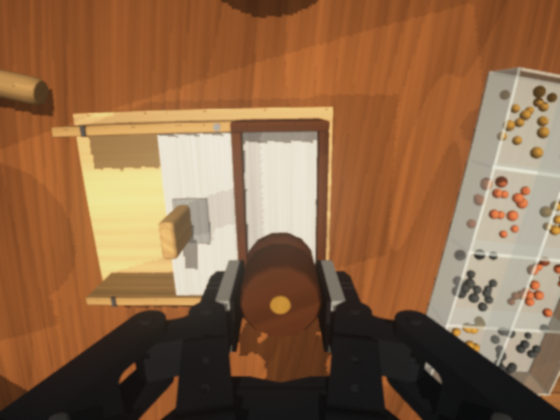

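```bash
cat >> h.py <<'E'
import cv2
def px2w(p,s,uv,z):
    "wrist-picture pixels to world points on the plane z"
    uv=np.array(uv,float);K=np.array([[p['fx'],0,p['cx']],[0,p['fy'],p['cy']],[0,0,1]])
    n=cv2.undistortPoints(uv[:,None],K,np.array([p['k1'],0,0,0,0.]))[:,0]
    r=rot(s['tcp_rot']);E=np.array(p['hand_eye'])
    o=r.apply(E[:3,3])+s['tool_pos'];d=r.apply(np.c_[n,np.ones(len(n))]@E[:3,:3].T)
    return o+d*((z-o[2])/d[:,2])[:,None]
E
python3 - <<'E'
from h import *
s=observe();p=capture("wrist")
c=px2w(p,s,[(232,121),(328,121)],.07);print(c);m=c.mean(0)[:2];d=c[1]-c[0];a=np.arctan2(d[1],d[0]);print(a,np.hypot(*d[:2]))
print("H",m-.083*np.array([-np.sin(.109),np.cos(.109)]))
print("marks",px2w(p,s,[(83,131),(113,300)],.06))
H=np.array([.648,.2195]);a=.109;u=np.array([np.cos(a),np.sin(a)]);v=np.array([-u[1],u[0]])
for y in(.048,0,-.048):
  print(rel([*(H+v*y),.072],a),H+v*y)
E
```

```text
[[0.60290733 0.29891566 0.07      ]
 [0.67561439 0.3068059  0.07      ]]
0.10809792847949684 0.07313393438847303
H [0.64828996 0.22035335]
marks [[0.48030222 0.2790286  0.06      ]
 [0.49922137 0.12351076 0.06      ]]
[0.2435, 0.0017, -0.0597, 0.0, 0.0, 0.0] [0.64277835 0.26721514]
[0.2435, 0.0017, 0.0363, 0.0, 0.0, 0.0] [0.648  0.2195]
[0.2435, 0.0017, 0.1323, 0.0, 0.0, 0.0] [0.65322165 0.17178486]
```

Emit:
move_arm --motion '[0,0.002,-0.061,0,0,0,0.1,0.002,-0.061,0,0,0,0.18,0.002,-0.061,0,0,0,0.22,0.002,-0.061,0,0,0,0.242,0.002,-0.061,0,0,0,0.242,0.002,-0.061,0,0,0,0.242,0.002,-0.061,0,0,0]'

```text
time: 7.68
tool_pos: [0.6434, 0.2681, 0.0738]
tcp_rot: [0.527, 0.472, 0.526, -0.472]
ft_force: [0.4, -0.0, 0.3]
opening: 0.033
```

Emit:
move_arm --motion '[0,0,0,0,0,0,0,0,0,0,0,0,0,0,0,0,0,0,-0.05,0,0,0,0,0,-0.12,0,0,0,0,0,-0.24,0,0,0,0,0,-0.24,0,0,0,0,0]' --claw -0.35

```text
time: 8.55
tool_pos: [0.6449, 0.2687, 0.1981]
tcp_rot: [0.528, 0.475, 0.525, -0.469]
ft_force: [-0.3, -0.3, -0.5]
opening: 0.0574
```

Run:
```python
from h import *
s=observe();p=capture("wrist");cv2.imwrite("pics/w3.png",p["pixels"][:,:,::-1])
print(s['time'],s['tool_pos'],s['opening'],s['ft_force'])
for t in([.43,-.257,.1],[.43,-.257,.014],[.407,-.364,.1]): print(rel(t,.109))
```

```text
8.55 [0.64488772 0.26872938 0.19808072] 0.0574158290427673 [-0.32191524 -0.25129742 -0.47921439]
[0.1868, -0.5406, 0.9981, 0.0, -0.0004, -0.0013]
[0.3588, -0.5413, 0.9983, 0.0, -0.0004, -0.0013]
[0.1862, -0.6096, 1.2058, 0.0, -0.0004, -0.0013]
```

View pics/w3.png

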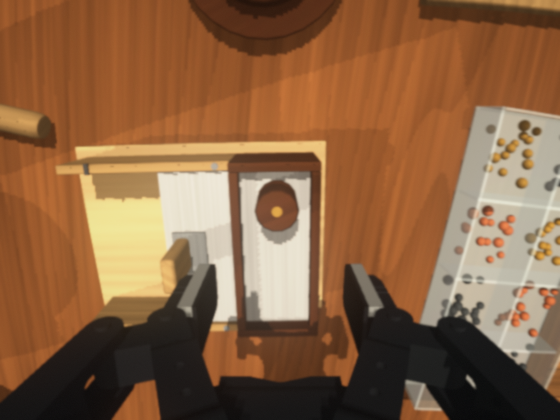

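Emit:
move_arm --motion '[0,-0.54,0.998,0,0,0,0,-0.54,0.998,0,0,0,0,-0.54,0.998,0,0,0,0,-0.54,0.998,0,0,0,0,-0.54,0.998,0,0,0,0,-0.54,0.998,0,0,0,0,-0.54,0.998,0,0,0,0,-0.54,0.998,0,0,0,0,-0.54,0.998,0,0,0,0.1,-0.54,0.998,0,0,0,0.19,-0.54,0.998,0,0,0,0.19,-0.54,0.998,0,0,0,0.19,-0.54,0.998,0,0,0]'

```text
time: 10.22
tool_pos: [0.4292, -0.2575, 0.099]
tcp_rot: [0.527, 0.472, 0.526, -0.472]
ft_force: [-0.5, -0.2, 1.4]
opening: 0.0576
```

Run:
```python
from h import *
s=observe();print(s['time'],s['tool_pos'],s['opening'])
print(rel([.43,-.257,.014],.109))
```

```text
10.225 [ 0.42919027 -0.25753405  0.09896343] 0.057647946389042554
[0.1699, 0.0016, -0.001, 0.0001, 0.0001, -0.0002]
```

Emit:
move_arm --motion '[0.07,0.002,0,0,0,0,0.13,0.002,0,0,0,0,0.169,0.002,0,0,0,0,0.169,0.002,0,0,0,0,0.169,0.002,0,0,0,0]'

```text
time: 10.85
tool_pos: [0.431, -0.2579, 0.015]
tcp_rot: [0.527, 0.472, 0.526, -0.472]
ft_force: [0.1, 0.0, 0.1]
opening: 0.0579
```

Emit:
move_arm --motion '[0,0,0,0,0,0,0,0,0,0,0,0,0,0,0,0,0,0,0,0,0,0,0,0]' --claw 1

```text
time: 11.35
tool_pos: [0.4305, -0.2578, 0.0145]
tcp_rot: [0.527, 0.472, 0.526, -0.472]
ft_force: [-2.2, 1.5, 11.9]
opening: 0.033
```

Run:
```python
from h import *
s=observe();print(s['time'],s['tool_pos'],s['opening'])
print(rel([.648,.220,.19],.109))
```

```text
11.35 [ 0.43054567 -0.25781845  0.01454763] 0.03303051941515032
[-0.351, 0.5369, -0.9022, 0.0, 0.0003, -0.0005]
```

Emit:
move_arm --motion '[-0.12,0,0,0,0,0,-0.24,0,0,0,0,0,-0.35,0.537,-0.902,0,0,0,-0.35,0.537,-0.902,0,0,0,-0.35,0.537,-0.902,0,0,0,-0.35,0.537,-0.902,0,0,0,-0.35,0.537,-0.902,0,0,0,-0.35,0.537,-0.902,0,0,0,-0.35,0.537,-0.902,0,0,0,-0.35,0.537,-0.902,0,0,0,-0.35,0.537,-0.902,0,0,0,-0.35,0.537,-0.902,0,0,0,-0.35,0.537,-0.902,0,0,0,-0.35,0.537,-0.902,0,0,0,-0.35,0.537,-0.902,0,0,0,-0.35,0.537,-0.902,0,0,0]'

```text
time: 13.35
tool_pos: [0.6476, 0.2197, 0.1885]
tcp_rot: [0.526, 0.472, 0.526, -0.472]
ft_force: [-0.8, -0.0, 0.2]
opening: 0.0328
```

Run:
```python
from h import *
s=observe();print(s['time'],s['tool_pos'],s['opening'])
print(rel([.648,.220,.0725],.109))
```

```text
13.35 [0.64758527 0.21965925 0.18853135] 0.03278621084168667
[0.2321, 0.0009, -0.0006, -0.0002, -0.0, -0.0]
```

Emit:
move_arm --motion '[0.1,0,0,0,0,0,0.18,0,0,0,0,0,0.21,0,0,0,0,0,0.231,0,0,0,0,0,0.231,0,0,0,0,0,0.231,0,0,0,0,0]'

```text
time: 14.1
tool_pos: [0.6483, 0.2204, 0.0742]
tcp_rot: [0.527, 0.473, 0.526, -0.471]
ft_force: [0.8, -0.3, -0.5]
opening: 0.0329
```

Emit:
move_arm --motion '[0,0,0,0,0,0,0,0,0,0,0,0,0,0,0,0,0,0,-0.05,0,0,0,0,0,-0.12,0,0,0,0,0,-0.24,0,0,0,0,0,-0.24,0,0,0,0,0]' --claw -0.35

```text
time: 14.98
tool_pos: [0.6496, 0.2208, 0.1981]
tcp_rot: [0.528, 0.474, 0.525, -0.47]
ft_force: [0.1, 0.5, -0.9]
opening: 0.0575
```

Run:
```python
from h import *
s=observe();print(s['time'],s['tool_pos'],s['opening'])
print(rel([.407,-.255,.20],.109),rel([.407,-.364,.1],.109))
```

```text
14.975 [0.64958977 0.22079737 0.19806683] 0.05754297886150539
[-0.0098, -0.5858, 0.8931, 0.0, -0.0005, -0.0024] [0.1896, -0.611, 1.1102, 0.0, -0.0005, -0.0024]
```

Emit:
move_arm --motion '[0,-0.6,0.99,0,0,0,0,-0.6,0.99,0,0,0,0,-0.6,0.99,0,0,0,0,-0.6,0.99,0,0,0,0,-0.6,0.99,0,0,0,0,-0.6,0.99,0,0,0,0,-0.6,0.99,0,0,0,0,-0.6,0.99,0,0,0,0,-0.6,0.99,0,0,0,0,-0.6,0.99,0,0,0,0,-0.6,0.99,0,0,0,0,-0.6,0.99,0,0,0]'

```text
time: 16.48
tool_pos: [0.4037, -0.3036, 0.1926]
tcp_rot: [0.527, 0.472, 0.527, -0.472]
ft_force: [0.4, 0.6, -0.1]
opening: 0.0575
```

Run:
```python
from h import *
s=observe();p=capture("wrist");print(s['time'],s['tool_pos'],s['opening'])
print([(np.round(d['location'],3).tolist(),round(d['p'],2)) for d in pinpoint(p,"foot1")])
print(rel([.407,-.364,.1],.109),rel([.407,-.364,.014],.109))
```

```text
16.475 [ 0.40369535 -0.30359673  0.19264261] 0.05753947028960834
[([0.619, -0.274, 0.02], 0.98), ([0.537, -0.343, 0.022], 0.88), ([0.405, -0.365, 0.024], 0.72), ([0.345, -0.158, 0.019], 0.71), ([0.352, -0.27, 0.021], 0.61)]
[0.1855, -0.0072, 0.121, 0.0006, -0.0001, -0.0] [0.3575, -0.0072, 0.1211, 0.0006, -0.0001, -0.0]
```

Emit:
move_arm --motion '[0.1,-0.008,0.121,0,0,0,0.2,-0.008,0.121,0,0,0,0.2,-0.008,0.121,0,0,0,0.28,-0.008,0.121,0,0,0,0.33,-0.008,0.121,0,0,0,0.356,-0.008,0.121,0,0,0,0.356,-0.008,0.121,0,0,0,0.356,-0.008,0.121,0,0,0]'

```text
time: 17.58
tool_pos: [0.4067, -0.3656, 0.0164]
tcp_rot: [0.527, 0.472, 0.526, -0.472]
ft_force: [0.1, -1.0, 0.1]
opening: 0.0579
```

Emit:
move_arm --motion '[0,0,0,0,0,0,0,0,0,0,0,0,0,0,0,0,0,0,0,0,0,0,0,0]' --claw 1

```text
time: 18.08
tool_pos: [0.4064, -0.3655, 0.0159]
tcp_rot: [0.527, 0.472, 0.526, -0.472]
ft_force: [-2.9, 1.7, 10.3]
opening: 0.0329
```

Run:
```python
from h import *
s=observe();print(s['time'],s['tool_pos'],s['opening'])
print(rel([.6532,.1723,.19],.109))
```

```text
18.075 [ 0.40636599 -0.36552747  0.01585661] 0.03289359599800785
[-0.3486, 0.6082, -1.0152, 0.0, 0.0003, -0.0004]
```

Emit:
move_arm --motion '[-0.12,0,0,0,0,0,-0.24,0,0,0,0,0,-0.35,0.607,-0.98,0,0,0,-0.35,0.607,-0.98,0,0,0,-0.35,0.607,-0.98,0,0,0,-0.35,0.607,-0.98,0,0,0,-0.35,0.607,-0.98,0,0,0,-0.35,0.607,-0.98,0,0,0,-0.35,0.607,-0.98,0,0,0,-0.35,0.607,-0.98,0,0,0,-0.35,0.607,-0.98,0,0,0,-0.35,0.607,-0.98,0,0,0,-0.35,0.607,-0.98,0,0,0,-0.35,0.607,-0.98,0,0,0,-0.35,0.607,-0.98,0,0,0,-0.35,0.607,-0.98,0,0,0]'

```text
time: 20.08
tool_pos: [0.6541, 0.1542, 0.1901]
tcp_rot: [0.526, 0.472, 0.526, -0.472]
ft_force: [0.6, -0.1, -0.0]
opening: 0.0328
```

Run:
```python
from h import *
s=observe();print(s['time'],s['tool_pos'],s['opening'])
print(rel([.6532,.1723,.074],.109))
```

```text
20.075 [0.65412674 0.15418715 0.19012024] 0.03276576028494986
[0.2322, 0.002, -0.0362, -0.0003, -0.0, -0.0001]
```

Emit:
move_arm --motion '[0,0.002,-0.036,0,0,0,0.05,0.002,-0.036,0,0,0,0.15,0.002,-0.036,0,0,0,0.21,0.002,-0.036,0,0,0,0.231,0.002,-0.036,0,0,0,0.231,0.002,-0.036,0,0,0,0.231,0.002,-0.036,0,0,0]'

```text
time: 20.95
tool_pos: [0.6542, 0.1734, 0.0759]
tcp_rot: [0.527, 0.473, 0.526, -0.471]
ft_force: [-0.0, -0.0, 0.5]
opening: 0.0329
```

Emit:
move_arm --motion '[0,0,0,0,0,0,0,0,0,0,0,0,0,0,0,0,0,0,-0.05,0,0,0,0,0,-0.12,0,0,0,0,0,-0.24,-0.16,0,0,0,0,-0.24,-0.32,0,0,0,0,-0.24,-0.32,0,0,0,0,-0.24,-0.32,0,0,0,0,-0.24,-0.32,0,0,0,0]' --claw -0.35

```text
time: 22.2
tool_pos: [0.4948, 0.1557, 0.1946]
tcp_rot: [0.527, 0.472, 0.526, -0.472]
ft_force: [0.3, 0.1, -0.3]
opening: 0.0578
```

Run:
```python
from h import *
s=observe();p=capture("wrist");cv2.imwrite("pics/w4.png",p["pixels"][:,:,::-1])
print(s['time'],s['tool_pos'],s['opening'])
for t in("hopper","handle_top","shutter","mark"): print(t,[(np.round(d['location'],4).tolist(),round(d['p'],2)) for d in pinpoint(p,t)][:2])
```

```text
22.2 [0.49480118 0.15570553 0.19462368] 0.0578477117323057
hopper [([0.6522, 0.176, 0.0759], 0.66), ([0.648, 0.2226, -0.0005], 0.57)]
handle_top [([0.5664, 0.213, 0.1074], 0.97)]
shutter [([0.5475, 0.2092, 0.0476], 0.81)]
mark [([0.4904, 0.2027, 0.0621], 0.86), ([0.6487, 0.2225, -0.0031], 0.29)]
```

View pics/w4.png

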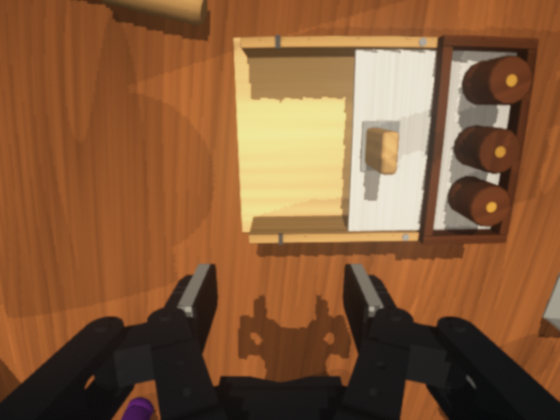

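Run:
```python
from h import *
s=observe();p=capture("wrist");u=np.array([np.cos(.109),np.sin(.109),0]);H=np.array([.648,.22,0])
e=px2w(p,s,[(356,50),(348,231)],.056);m=px2w(p,s,[(278,41),(281,239)],.06)
print(e,(e-H)@u);print(m,(m-H)@u)
cv2.imwrite("pics/w4c.png",cv2.resize(p["pixels"][20:250,220:520,::-1],None,fx=2.6,fy=2.6,interpolation=cv2.INTER_CUBIC))
print(rel([.5645,.2110,.15],.109),rel([.5645,.2110,.066],.109))
```

```text
[[0.54089276 0.27981643 0.056     ]
 [0.55848283 0.13348465 0.056     ]] [-0.09996452 -0.09839743]
[[0.48100195 0.27867274 0.06      ]
 [0.5004381  0.12124765 0.06      ]] [-0.1596243  -0.15742888]
[0.0875, 0.1509, -0.0951, -0.0001, 0.0, 0.0002] [0.2555, 0.1511, -0.0951, -0.0001, 0.0, 0.0002]
```

View pics/w4c.png

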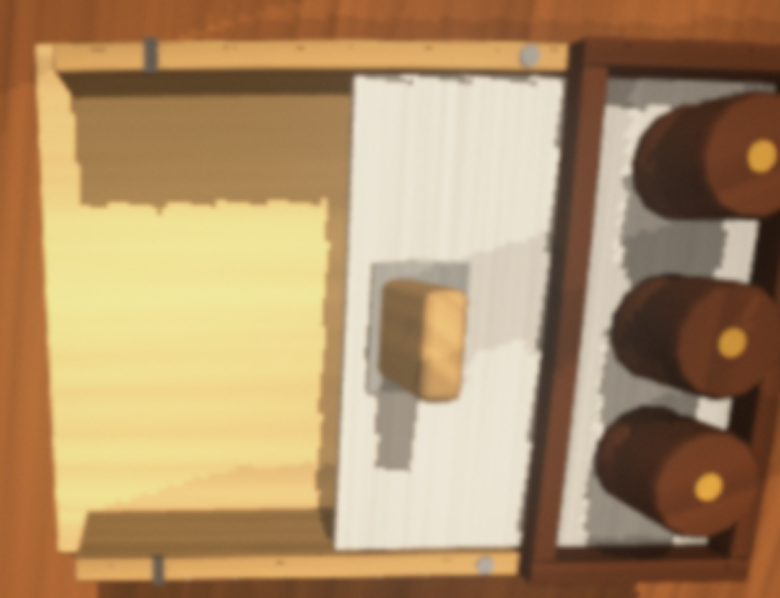

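Emit:
move_arm --motion '[0.04,0.151,-0.095,0,0,0,0.08,0.151,-0.095,0,0,0,0.08,0.151,-0.095,0,0,0,0.08,0.151,-0.095,0,0,0,0.08,0.151,-0.095,0,0,0,0.08,0.151,-0.095,0,0,0]' --claw 0.15

```text
time: 23.25
tool_pos: [0.5642, 0.2107, 0.1552]
tcp_rot: [0.527, 0.472, 0.526, -0.472]
ft_force: [0.3, 0.4, -0.4]
opening: 0.0365
```

Run:
```python
from h import *
s=observe();print(s['time'],s['tool_pos'],s['opening'])
p=capture("wrist")
s0=dict(tool_pos=np.array([.4948,.1557,.1946]),tcp_rot=s['tcp_rot'])
print("handle",px2w(p,s0,[(390.4,152.7)],.106))
print([(np.round(d['location'],4).tolist(),round(d['p'],2)) for d in pinpoint(p,"handle_top")][:2])
print(rel([.5645,.2110,.066],.109))
cv2.imwrite("pics/w5.png",p["pixels"][:,:,::-1])
```

```text
23.25 [0.56416483 0.21073202 0.1552338 ] 0.03653388759977829
handle [[0.56594074 0.21002393 0.106     ]]
[([0.568, 0.2092, 0.106], 0.71), ([0.6482, 0.2185, 0.0762], 0.63)]
[0.1779, 0.0006, -0.0003, -0.0001, -0.0001, -0.0003]
```

View pics/w5.png

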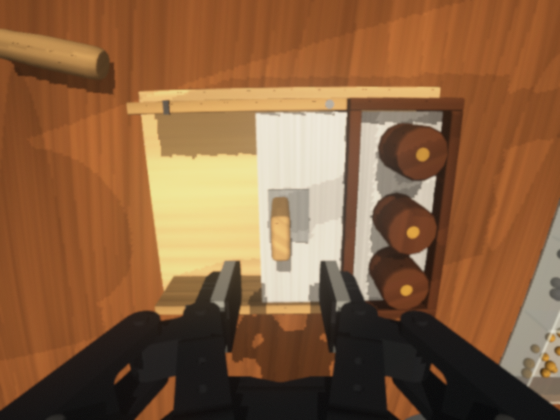

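Emit:
move_arm --motion '[0.06,0.002,0,0,0,0,0.12,0.002,0,0,0,0,0.16,0.002,0,0,0,0,0.178,0.002,0,0,0,0,0.178,0.002,0,0,0,0,0.178,0.002,0,0,0,0]'

```text
time: 24.1
tool_pos: [0.5657, 0.2113, 0.0663]
tcp_rot: [0.527, 0.472, 0.526, -0.472]
ft_force: [0.3, -0.3, 0.2]
opening: 0.0363
```

Emit:
move_arm --motion '[0,0,0,0,0,0,0,0,0,0,0,0,0,0,0,0,0,0,0,0,0,0,0,0,0,0,0,0,0,0]' --claw 1 --newtons 60

```text
time: 24.72
tool_pos: [0.5644, 0.2111, 0.0661]
tcp_rot: [0.526, 0.472, 0.527, -0.472]
ft_force: [-9.4, -2.2, 11.6]
opening: 0.0116
```

Run:
```python
from h import *
s=observe();print(s['time'],s['tool_pos'],s['opening'],s['ft_force'])
u=np.array([np.cos(.112),np.sin(.112),0]);H=np.array([.648,.22,0])
print((s['tool_pos']-H)@u, rel(s['tool_pos']-.06*u,None,s))
```

```text
24.725 [0.56444882 0.21112543 0.06608006] 0.011621977499283216 [-9.44226797 -2.23970435 11.58260095]
-0.08401957352535447 [0.0001, -0.12, 0.0003, 0.0, 0.0, 0.0]
```

Emit:
move_arm --motion '[0,-0.012,0,0,0,0,0,-0.024,0,0,0,0,0,-0.036,0,0,0,0,0,-0.048,0,0,0,0,0,-0.06,0,0,0,0,0,-0.072,0,0,0,0,0,-0.084,0,0,0,0,0,-0.096,0,0,0,0,0,-0.108,0,0,0,0,0,-0.116,0,0,0,0,0,-0.122,0,0,0,0,0,-0.122,0,0,0,0,0,-0.122,0,0,0,0,0,-0.122,0,0,0,0]'

```text
time: 26.48
tool_pos: [0.5064, 0.2039, 0.0662]
tcp_rot: [0.528, 0.473, 0.525, -0.471]
ft_force: [12.1, -6.6, -0.7]
opening: 0.0113
```

Run:
```python
from h import *
s=observe();print(s['time'],s['tool_pos'],s['opening'],s['ft_force'])
u=np.array([np.cos(.112),np.sin(.112),0]);H=np.array([.648,.22,0])
print((s['tool_pos']-H)@u)
p=capture("wrist");cv2.imwrite("pics/w6.png",cv2.resize(p["pixels"][:,:,::-1],None,fx=1.4,fy=1.4))
```

```text
26.475 [0.50641754 0.20394637 0.06615077] 0.01129282305283342 [12.13289297 -6.59192456 -0.66460595]
-0.14248962850096775
```

View pics/w6.png

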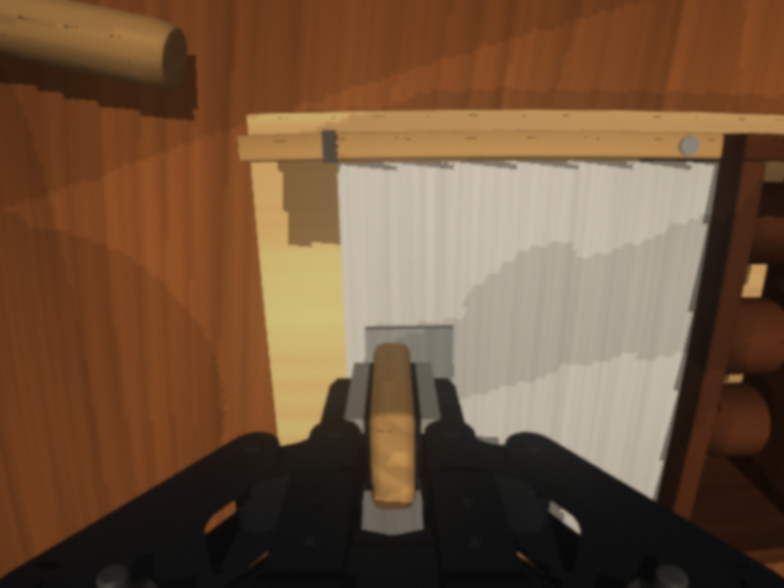

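Emit:
move_arm --motion '[0,-0.002,0,0,0,0,0,-0.0034,0,0,0,0,0,-0.0034,0,0,0,0,0,-0.0034,0,0,0,0,0,-0.0034,0,0,0,0,0,-0.0034,0,0,0,0]'

```text
time: 27.28
tool_pos: [0.5048, 0.2037, 0.0662]
tcp_rot: [0.528, 0.473, 0.525, -0.471]
ft_force: [12.0, -7.4, -2.4]
opening: 0.0114
```

Run:
```python
from h import *
s=observe();print(s['time'],s['tool_pos'],s['opening'],s['ft_force'])
u=np.array([np.cos(.112),np.sin(.112),0]);H=np.array([.648,.22,0])
print((s['tool_pos']-H)@u)
p=capture("wrist");a=cv2.resize(p["pixels"][90:150,200:300,::-1],None,fx=4,fy=4)
q=capture("scene");b=cv2.resize(q["pixels"][160:270,260:400,::-1],None,fx=2.8,fy=2.8)
t=capture("side");c=cv2.resize(t["pixels"][205:300,190:330,::-1],None,fx=2.8,fy=2.8)
W=np.zeros((580,800,3),np.uint8);W[:240,:400]=a;W[:308,400:792]=b;W[310:576,:392]=c
cv2.imwrite("pics/f.png",W)
for n in("foot1","shutter","mark"): print(n,[(np.round(d['location'],3).tolist(),round(d['p'],2)) for d in pinpoint(q,n)][:11])
print([(np.round(d['location'],3).tolist(),round(d['p'],2)) for d in pinpoint(t,"foot1")])
```

```text
27.275 [0.50479398 0.20373195 0.06615235] 0.011365169469797156 [12.0183748  -7.44883391 -2.39480215]
-0.14412698417454362
foot1 [([0.538, -0.346, 0.023], 0.89), ([0.62, -0.273, 0.021], 0.82), ([0.342, -0.155, 0.014], 0.68), ([0.555, -0.101, 0.022], 0.61), ([0.353, -0.275, 0.016], 0.53), ([0.66, 0.176, 0.027], 0.52), ([0.645, 0.27, 0.022], 0.5), ([0.656, 0.213, 0.021], 0.45)]
shutter [([0.492, 0.2, 0.057], 0.82), ([0.619, -0.27, 0.02], 0.37), ([0.606, -0.163, -0.002], 0.18)]
mark [([0.489, 0.201, 0.059], 0.93)]
[([0.348, -0.158, 0.018], 0.75), ([0.555, -0.101, 0.02], 0.67), ([0.648, 0.225, 0.023], 0.66), ([0.654, 0.179, 0.027], 0.6), ([0.354, -0.272, 0.018], 0.59), ([0.532, -0.348, 0.022], 0.48)]
```

View pics/f.png

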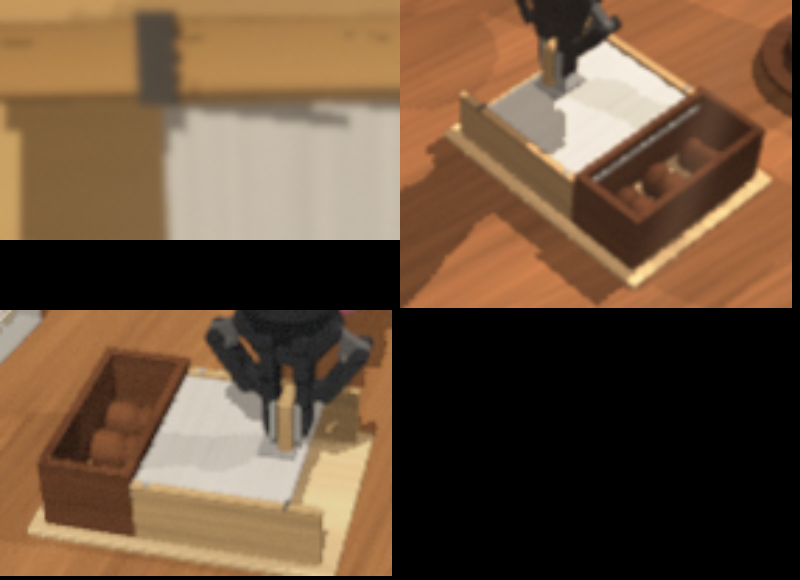

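```bash
python3 -c "
from h import *
print(close_job());s=observe();print(s['time'],s['tool_pos'],s['opening'])"
```

```text
the job is handed in; nothing more can be done
None
the job is handed in; nothing more can be done
```

The job is done and handed in at about 27.5 s of the 72 s allowed, with the gripper still holding the shutter at the mark.

- **Feet:** I placed three dark feet upright on the shut shutter and let go of each one. Then I gripped the handle with 60 N and pulled the shutter out. The last pictures show all three in the catch box, with centres about 21–27 mm above the bench. The scene camera found the two unused feet and the red, purple and pink look-alikes within about 4 mm of where they started. I did not re-measure the other bench items, but nothing came near them.
- **Shutter:** The first pull fell about 1.5 mm short, so I corrected it. After that the gripper had moved 60.1 mm from shut, and the wrist picture shows the front edge within the 4 mm mark line, about 0.6 mm from its centre. The scene camera's network put the shutter edge about 3 mm from the mark, which is within its stated accuracy.

The wrist carried about 12 N of spring pull and 7 N sideways at the end. No check failed. The only gap was one side-view search that picked out two of the three feet in the box and missed one of the two left on the bench, but the scene view found all of them.

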